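# Clip the earthing clip onto the earth eye

## Robot

A 7-joint arm with a two-finger parallel gripper is mounted at the origin on the work surface. World frame = base frame: x ahead of the robot, y to its left, z up, the work surface at z = 0. Lengths are in m, angles in rad, forces in N, time in s.
With the tool pointing down it reaches from about 0.4 to 0.875 m from the base axis. Payload 6.5 kg.
Tool frame: the origin (TCP) lies midway between the tips of the shut fingers; the grasp point (between the pads) lies 19 mm behind it; y points along the fingers, x is the direction in which the jaws open and shut, and the axes are right-handed (so a half turn about y gives the same grasp; the last joint's range is limited). The gripper opens to 85 mm and grips with 20 to 120 N. Pads are 22 mm wide; open, the fingers measure 114 mm over their backs; the gripper's body (76 mm by 85 mm) begins 54 mm behind the grasp point. The pads swing forward as they close: fully open they stand 13 mm farther back than shut.
Start: joints at [-1.41, 0.536, -0.004, 1.538, 0.003, 1.067, -0.071], TCP at [0.146, 0.633, 0.231] pointing down, gripper open.
Joint ranges: [-2.7, 2.7], [-0.37, 2.16], [-1.27, 1.26], [0.24, 2.4], [-1.31, 4.45], [0.19, 1.91], [-2.76, 2.76]. Speed limits (rad/s): [2.39, 2.39, 3.14, 3.14, 3.14, 3.14, 3.14].

## Interface

Orientations are given as a rotation vector (axis times angle).
In Python, from rig import manip gives the robot as it stands.
- The arm moves only by the shell command python3 -m inch 'ROWS'. ROWS is JSON, a list that holds one entry, the list of rows, each a list of 7 numbers: the shift along the world's x, y, z as a fraction of full scale, then the turn, a rotation vector about the world's x, y, z as a fraction of full scale, then the gripper's target within -1 to 1 (shut at 1, half-way at 0, fully open at -1). In form: [[[x, y, z, wx, wy, wz, claw], ...]]. A call has 1 to 8 rows; each row shifts and turns the pose as measured when the row begins; what a row does not reach is not made up. Full scale, the value 1, is 0.25 m for a shift and 180 degrees for a turn. A row lasts 1/10 s, in which the tool goes at most 50 mm and 8.59 degrees, less where a joint would pass 70% of its speed; a pose out of reach is approached as far as the arm can. A call with a number of a shift or a turn outside -1 to 1 is refused whole. A call with a gripper value outside its range is refused whole. The fingers move at their own pace and stop on an object; the grip force is fixed at half the most. Time passes only in rows, so rows that do not move let the fingers close. It gives the time, the measured TCP pose, the force and the opening at its end, in the units of the state.
- manip.sense(): the state, without advancing time (a new reading comes with each control period).
- manip.snapshot(name): name is "scene" or "side" or "wrist"; returns a dict with "img" (400x640x3 uint8, blue, green, red), "K" (3x3 intrinsics, pixels), "origin" and "orientation" of the camera in the world; the wrist camera has in their place "tool_from_camera" (4x4, takes a point from camera to tool coordinates, whose origin is the TCP and whose axes are the tool frame's). Camera axes: x right, y down, z forward; pixel columns grow to the right and rows downward; lengths in m; the calibration is good to about 2 mm. The wrist camera is an equidistant fisheye: a pixel r from the principal point sees the ray r / f radians off the axis. A picture is of the moment at which its call begins: read the wrist's pose just before it. There is no depth.
- manip.sign_off(): hands the job in, once; it reports no verdict.
The state is a dict: "clock": time; "joint_positions": joint angles; "joint_vel": joint speeds; "joint_torque": joint torques, N m; "tcp_pos": TCP position; "eef_rot": TCP orientation; "ft_force": force on the tool from outside, world axes, zero at the start; "ft_torque": the same for the moment, N m; "finger_gap": finger opening in m.
Only numpy, scipy, OpenCV 4.12 (cv2) and the standard library are available. Lean on these libraries where they do the work, as an engineer would, in place of code of your own. Each camera call takes 0.05 s, during which the arm holds its last target. There are 200 camera calls.

## Task

Earth the bench before the coil supply is opened: pick up the red earthing clip, push its sprung gate against one side of the brass eye on the green and yellow earth block until that side is inside the hook and the gate has snapped shut, then tug the clip back with about 10 newtons for half a second to prove that it is caught. Leave the clip standing upright on the table, still clipped to the eye with its gate shut, and let go. The eye is delicate, so push gently and never load it beyond 15 newtons; leave the mounted lens and the glass cell where they are.

Things in the scene. Friction and masses are not known exactly. Their poses are not given: they have to be found in the camera images.
- hook: Earthing clip, 0.22-0.45 kg, loose, standing on the table. Origin: its underside, under the middle of the grip; x forward to the hook's mouth, z up. Grip: red block x -30 to 30, y -12 to 12, up to 50 mm high, on a brass foot 64 x 36 x 6 mm. In front, at height 36 mm, a flat C hook of 10 mm round steel bar, open to +x, spanning x 40 to 91, y -26 to +31 mm.
- gate_mid (a point): Middle of the hook's mouth, on the shut gate's line: x 86, y -1, height 36 mm from the clip's origin. An upright bar of the eye passes best through this point, good to about 4 mm sideways. The yellow gate, a 7 mm round bar, is hinged at x 86, y +17 mm and reaches to the steel nose, whose tip is at y -10.5 mm. It swings inwards only.
- pocket (a point): Middle of the pocket's back wall (x 50, y -1, height 36 mm from the clip's origin); side walls at y -16 and +21 mm. The gate snaps shut once the centre of the eye's bar is about 27 mm behind the gate's line; the bar then has only some 5 mm left before it meets this wall.
- gate (a joint): Angle of the yellow gate, rad: 0 shut, up to 1.48 fully open inwards. A spring shuts it, 0.048 Nm when shut and 0.02 Nm more per rad: some 2.5 N at the middle of the mouth begins to open it, and pushing the eye through takes up to about 5 N.
- anchor: Earth block, fixed. Origin: on the table under the nominal middle of the eye; x points from the open front, where the clip comes from, to the back. Dark base plate x -12.5 to 90, y -40 to 40, 8 mm thick; green and yellow block at x 64 to 90 mm, with terminals 78 mm tall. The eye is clamped in a slot: its true x is anywhere from -6.5 to +6.5 mm of this origin, not measured; it stays there.
- eye_nominal (a point): Nominal centre of the brass eye, 36 mm above the block's origin (true x within 6.5 mm, as said). The eye stands across the block's x, in its y-z plane: a ring of 9 mm round bar, inside diameter 35 mm, top at 62.5 mm. The centres of its two upright sides lie at y +22 and y -22 mm; either may be clipped, with the clip's x along the block's x.
- lens: A mounted lens, bystander: black disc 52 mm across on a post with a 56 mm round foot, 92 mm tall, 0.35 kg; origin under the foot.
- cell: A glass cell lying on a white 50 x 70 mm holder, bystander, 59 mm tall; origin under the holder.
There are look-alikes about, which are no part of the job. What is shaped like the anchor but purple or turquoise is not meant.

How it is judged:
On the way, in this order (a step that is already met when the one before it is completed fails the run):
1. the gate is pushed open (over 0.6 rad) by the eye (value of joint gate above 0.6 rad and contact force between hook and anchor above 0.5 N), for 0.02 s.
2. the eye's side is inside the hook and the gate has snapped shut (under 0.1 rad) (value of joint gate below 0.1 rad and x of gate_mid in the frame of anchor between 0 and 0.04 m and y of gate_mid in the frame of anchor between -0.045 and 0.045 m), for 0.1 s.
3. the clip is tugged back with over 7 N, the eye against the inside of the shut gate (value of joint gate below 0.1 rad and contact force between hook and anchor above 7 N and x of gate_mid in the frame of anchor between 0 and 0.018 m), for 0.25 s.
At the end, for the whole second after the job is handed in: The eye's side is still inside the hook with the gate shut (under 0.1 rad; the middle of the mouth 0 to 40 mm behind the block's origin along its x and within 45 mm of it sideways), the clip stands upright on the table (tilt under 0.12 rad, underside under 6 mm), at rest, and the fingers are off it (all of step 2 and angle between hook's own z axis and vertical below 0.12 rad and height (world z) of hook below 0.006 m and linear speed of hook below 0.02 m/s and contact force between hook and the fingers below 0.1 N); the robot touches nothing.
It fails at once if the clip and the earth block press on each other with more than 16 N (contact force between hook and anchor above 16 N).
It fails at once if the mounted lens is moved more than 15 mm or tipped (distance of lens from where it was at the start of the episode above 0.015 m or angle between lens's own z axis and vertical above 0.3 rad).
It fails at once if the glass cell is moved more than 15 mm or tipped (distance of cell from where it was at the start of the episode above 0.015 m or angle between cell's own z axis and vertical above 0.3 rad).
It also fails if it takes over 69 s, if anything falls off the work surface, if the arm or the gripper's body presses on something with over 40 N, if the wrist force passes 120 N, or if a joint passes its speed limit or range.

## Working session

There is one attempt and no reset: what is moved stays moved. The work goes in short steps, Python scripts to look and compute and a shell command to move; the robot and the scene stay as the last step left them, time stands still between calls to the robot, and variables do not carry over. Pictures are saved under pics/ and viewed, about 8 in all and at most 12, crops included, and the job is handed in when it is done.

```bash
ls; mkdir -p pics; python3 - <<'E'
from rig import manip
import cv2
s=manip.sense();print({k:s[k] for k in('clock','tcp_pos','eef_rot','ft_force','finger_gap')})
for n in('scene','side'):
    d=manip.snapshot(n);cv2.imwrite(f'pics/{n}0.png',d['img']);print(n,d['K'],d['origin'],d['orientation'])
E
```

```text
pics
{'clock': 0.0, 'tcp_pos': array([0.14606096, 0.63274568, 0.23041745]), 'eef_rot': array([-1.30916297, -1.03965175,  1.0417566 ]), 'ft_force': array([-1.40664339,  0.49703108, -0.49765973]), 'finger_gap': 0.08554136913581802}
scene [[430.28048276   0.         324.7251196 ]
 [  0.         430.28048276 194.98621339]
 [  0.           0.           1.        ]] [ 1.17292037 -0.67565699  0.67185473] [-2.09442376 -0.71730927  0.39659113]
side [[364.44404148   0.         320.63510195]
 [  0.         364.44404148 200.34994212]
 [  0.           0.           1.        ]] [0.52303826 0.44485253 0.63786445] [-0.27375781  2.8934504  -0.99927097]
```

View pics/scene0.png

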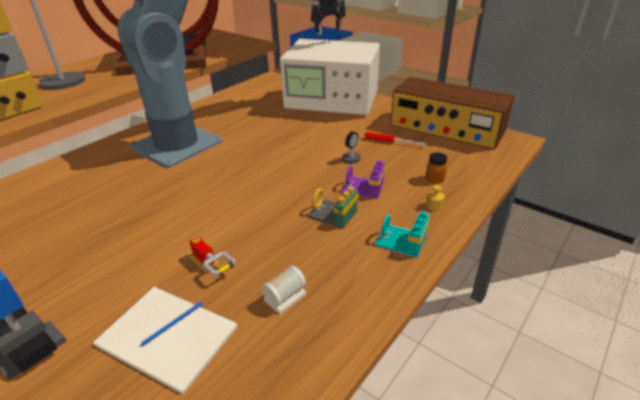

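View pics/side0.png

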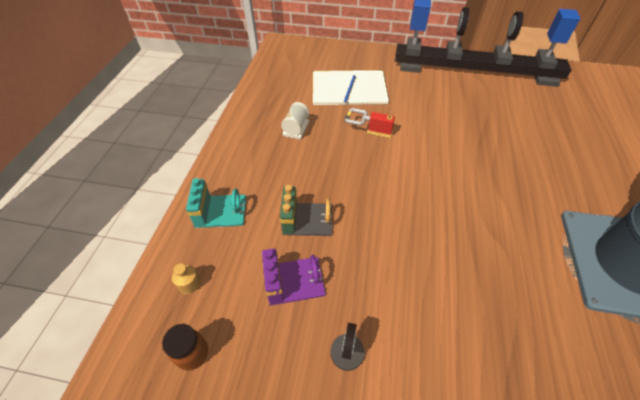

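Scene view candidates: the red clip is at (210,257), and the red screwdriver at (395,139) is not it. The green/yellow block on a dark plate is at (335,207). The turquoise (403,235) and purple (365,180) blocks are look-alikes. The lens is at (351,147) and the cell at (285,288). In the side view the clip is at (372,122), the right anchor at (307,210), turquoise at (217,205), purple at (292,278), the lens at (347,345) and the cell at (296,120). Next, one close composite crop.

```bash
cat > h.py <<'E'
import numpy as np,cv2
from scipy.spatial.transform import Rotation as R
CAM={'scene':(430.28,324.725,194.986,[1.17292037,-0.67565699,0.67185473],[-2.09442376,-0.71730927,0.39659113]),
'side':(364.444,320.635,200.35,[0.52303826,0.44485253,0.63786445],[-0.27375781,2.8934504,-0.99927097])}
def w(cam,u,v,z):
    f,cx,cy,o,r=CAM[cam];d=R.from_rotvec(r).apply([(u-cx)/f,(v-cy)/f,1]);o=np.array(o)
    return (o+d*(z-o[2])/d[2])
def px(cam,p):
    f,cx,cy,o,r=CAM[cam];q=R.from_rotvec(r).inv().apply(np.array(p)-o);return np.array([f*q[0]/q[2]+cx,f*q[1]/q[2]+cy])
E
python3 - <<'E'
import cv2,numpy as np
from h import *
a=cv2.imread('pics/scene0.png');b=cv2.imread('pics/side0.png')
def c(i,u,v):return cv2.resize(i[v:v+50,u:u+66],(396,300),interpolation=cv2.INTER_CUBIC)
o=np.vstack([np.hstack([c(a,180,230),c(a,300,180)]),np.hstack([c(b,338,95),c(b,272,180)])])
cv2.imwrite('pics/crop0.png',o)
for n,u,v in(('scene',210,262),('side',372,128),('scene',325,213),('side',312,218),('side',217,212),('side',297,285),('side',347,352),('side',294,131),('scene',285,300),('scene',351,159)):print(n,u,v,w(n,u,v,0.01).round(3))
print(R.from_rotvec([-1.30916297,-1.03965175,1.0417566]).as_matrix().round(3))
E
```

```text
scene 210 262 [ 0.538 -0.301  0.01 ]
side 372 128 [ 0.535 -0.297  0.01 ]
scene 325 213 [ 0.631 -0.01   0.01 ]
side 312 218 [0.629 0.011 0.01 ]
side 217 212 [0.833 0.034 0.01 ]
side 297 285 [0.626 0.165 0.01 ]
side 347 352 [0.517 0.266 0.01 ]
side 294 131 [ 0.731 -0.249  0.01 ]
scene 285 300 [ 0.743 -0.28   0.01 ]
scene 351 159 [0.528 0.246 0.01 ]
[[ 0.225 -0.    -0.974]
 [ 0.974 -0.002  0.225]
 [-0.002 -1.    -0.   ]]
```

View pics/crop0.png

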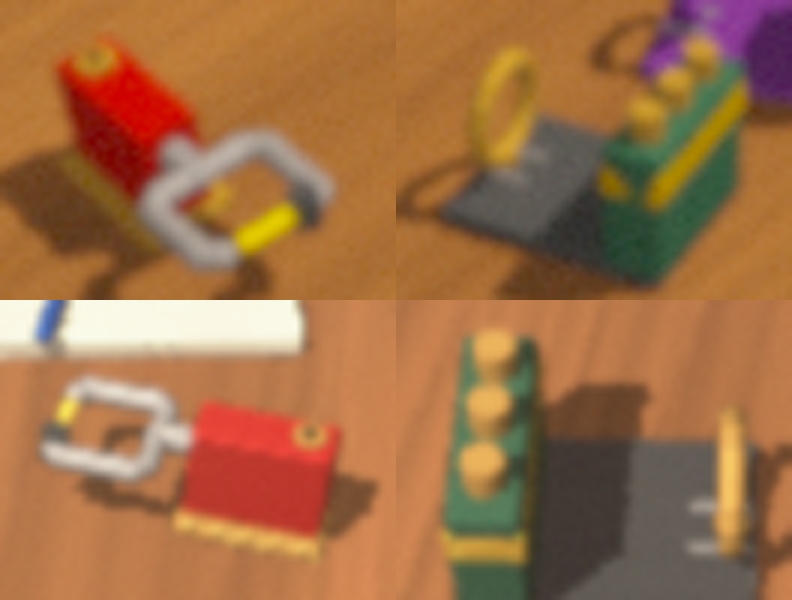

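```bash
cat > fit.py <<'E'
from h import *
from scipy.optimize import least_squares
def T(p,q):
    c,s=np.cos(p[2]),np.sin(p[2]);return [p[0]+c*q[0]-s*q[1],p[1]+s*q[0]+c*q[1],q[2]]
def fit(obs,p0,eye=False):
    def f(p):
        r=[]
        for cam,u,v,q,*e in obs:
            q=np.array(q)/1000.
            if e:q=q+[p[3],0,0]
            r+=list(px(cam,T(p,q))-[u,v])
        return np.array(r)
    s=least_squares(f,p0,loss='soft_l1');print(s.x.round(4));print(f(s.x).reshape(-1,2).round(1).tolist());return s.x
E
python3 - <<'E'
from fit import *
A=lambda x,y:(338+x/6,95+(y-300)/6)
B=lambda x,y:(180+x/6,230+y/6)
fit([('side',*A(175,515),(32,18,6)),('side',*A(320,553),(-32,18,6)),('side',*A(192,433),(30,12,50)),('side',*A(332,465),(-30,12,50)),('side',*A(342,428),(-30,-12,50)),('side',*A(205,402),(30,-12,50)),
('scene',*B(60,68),(-30,-12,50)),('scene',*B(110,36),(-30,12,50)),('scene',*B(198,118),(30,12,50))],[.535,-.3,0])
C=lambda x,y:(272+(x-396)/6,180+(y-300)/6)
D=lambda x,y:(300+(x-396)/6,180+y/6)
fit([('side',*C(757,440),(-12.5,-40,8)),('scene',*D(440,208),(-12.5,-40,8)),('scene',*D(548,118),(-12.5,40,8)),('scene',*D(650,287),(90,-40,0)),
('side',*C(733,406),(0,-12,60),1),('scene',*D(518,47),(0,0,62.5),1)],[.6,0,0,0])
E
```

```text
[ 0.5134 -0.298  -0.1442]
[[-0.8, 0.9], [-0.5, -0.0], [-0.6, -0.3], [-0.2, -0.6], [0.2, -0.3], [-0.4, -0.9], [-1.3, -2.0], [0.0, -1.7], [-0.4, -2.4]]
[ 0.604   0.0048  0.0922 -0.0053]
[[-0.4, 0.1], [0.2, -1.1], [-0.5, -1.9], [-0.0, 1.9], [-0.5, 0.7], [-2.2, 1.1]]
```

```bash
python3 -m inch '[[[0.12,-0.15,0,0,0,0,-1],[0.12,-0.15,0,0,0,0,-1],[0.12,-0.15,0,0,0,0,-1],[0.12,-0.15,0,0,0,0,-1],[0.12,-0.15,0,0,0,0,-1],[0.12,-0.15,0,0,0,0,-1],[0.12,-0.15,0,0,0,0,-1],[0.12,-0.15,0,0,0,0,-1]]]'
```

```text
clock: 0.9
tcp_pos: [0.3837, 0.3248, 0.2273]
eef_rot: [-1.3, -1.047, 1.056]
ft_force: [1.0, 0.7, -0.1]
finger_gap: 0.0858
```

```bash
python3 -m inch '[[[0.1,-0.17,0,0,0,0,-1],[0.1,-0.17,0,0,0,0,-1],[0.1,-0.17,0,0,0,0,-1],[0.05,-0.19,0,0,0,0,-1],[0.05,-0.19,0,0,0,0,-1],[0,-0.2,0,0,0,0.01,-1],[0,-0.2,0,0,0,0.01,-1],[0,-0.2,0,0,0,0.01,-1]]]'; python3 -m inch '[[[0,-0.2,0,0,0,0,-1],[0,-0.2,0,0,0,0,-1],[0,-0.2,0,0,0,0,-1],[0,-0.2,0,0,0,0,-1],[0,-0.2,0,0,0,0,-1]]]'
```

```text
clock: 1.7
tcp_pos: [0.4858, -0.0512, 0.2267]
eef_rot: [-1.26, -1.121, 1.128]
ft_force: [0.6, -0.0, -0.2]
finger_gap: 0.0855
clock: 2.2
tcp_pos: [0.4833, -0.301, 0.2262]
eef_rot: [-1.258, -1.123, 1.129]
ft_force: [1.4, 0.3, -0.1]
finger_gap: 0.0852
```

```bash
cat >> h.py <<'E'
def grab(name):
    from rig import manip
    s=manip.sense();d=manip.snapshot('wrist');cv2.imwrite(f'pics/{name}.png',d['img'])
    import pickle;pickle.dump((np.array(s['tcp_pos']),np.array(s['eef_rot']),d['K'],np.array(d['tool_from_camera'])),open(f'pics/{name}.pkl','wb'))
    print(s['clock'],s['tcp_pos'],s['ft_force'],s['finger_gap']);print(R.from_rotvec(s['eef_rot']).as_matrix().round(3).tolist())
def wcam(name):
    import pickle;p,r,K,M=pickle.load(open(f'pics/{name}.pkl','rb'));Rw=R.from_rotvec(r).as_matrix()
    return Rw@M[:3,:3],p+Rw@M[:3,3],K
def wray(name,u,v,z):
    C,o,K=wcam(name);a=np.array([u-K[0,2],v-K[1,2]])/K[0,0];t=np.linalg.norm(a)
    d=C@np.array([*(a*np.sin(t)/max(t,1e-9)),np.cos(t)]);return (o+d*(z-o[2])/d[2]).round(4)
def wpx(name,p):
    C,o,K=wcam(name);q=C.T@(np.array(p)-o);n=np.hypot(q[0],q[1]);t=np.arctan2(n,q[2])
    return K[0,0]*t*q[:2]/n+[K[0,2],K[1,2]]
E
python3 - <<'E'
from fit import *
grab('w1')
print(wcam('w1'))
p=[.5134,-.298,-.1442]
for q in((30,12,50),(-30,12,50),(30,-12,50),(-30,-12,50),(86,-1,36)):print(q,wpx('w1',T(p,np.array(q)/1000.)).round(1))
E
```

```text
2.2 [ 0.48329704 -0.30095659  0.22617949] [ 1.41461678  0.29943905 -0.12423328] 0.0852333803449137
[[0.112, -0.004, -0.994], [0.994, -0.001, 0.112], [-0.001, -1.0, 0.004]]
(array([[ 1.12405027e-01,  9.54850112e-01,  2.75002497e-01],
       [ 9.93662156e-01, -1.07793573e-01, -3.18757716e-02],
       [-7.93082335e-04,  2.76842571e-01, -9.60914961e-01]]), array([ 0.41180914, -0.29327257,  0.36855395]), array([[309.70691629,   0.        , 323.08719187],
       [  0.        , 309.70691629, 199.79084262],
       [  0.        ,   0.        ,   1.        ]]))
(30, 12, 50) [339.3 234.4]
(-30, 12, 50) [342.  181.7]
(30, -12, 50) [317.7 233.8]
(-30, -12, 50) [319.2 180.9]
(86, -1, 36) [325.8 271.8]
```

View pics/w1.png

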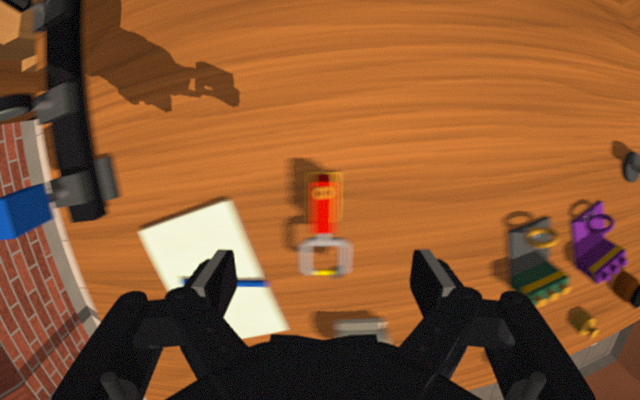

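The wrist view shows the clip at (323,205) with its gate at (325,272), and the anchor at (540,260), right of and below the clip. I'll enlarge both in one crop.

```bash
python3 - <<'E'
import cv2,numpy as np
a=cv2.imread('pics/w1.png')
c=lambda u,v,w,h,k:cv2.resize(a[v:v+h,u:u+w],None,fx=k,fy=k,interpolation=cv2.INTER_CUBIC)
cv2.imwrite('pics/crop1.png',np.hstack([c(285,165,80,116,5),c(500,200,80,116,5)]))
E
```

```text
(no output)
```

View pics/crop1.png

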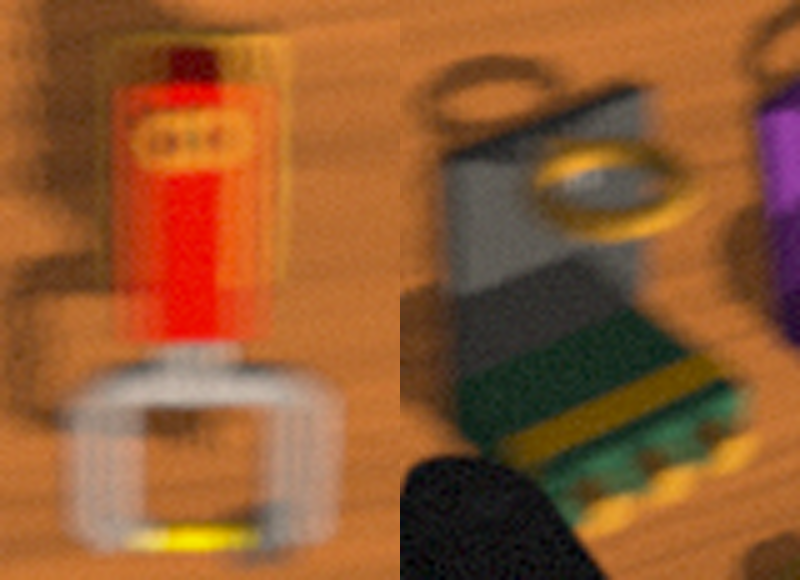

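```bash
python3 -m inch '[[[0.06,0.006,-0.14,0,0,-0.005,-1],[0.06,0.006,-0.14,0,0,-0.005,-1],[0,0,0,0,0,0,-1],[0,0,0,0,0,0,-1],[0,0,0,0,0,0,-1]]]'; python3 - <<'E'
from h import *
grab('w2')
a=cv2.imread('pics/w2.png')
c=lambda u,v,w,h,k:cv2.resize(a[v:v+h,u:u+w],None,fx=k,fy=k,interpolation=cv2.INTER_CUBIC)
cv2.imwrite('pics/crop2.png',np.hstack([c(270,150,100,145,4),c(510,170,100,145,4)]))
E
```

```text
clock: 2.75
tcp_pos: [0.5091, -0.3138, 0.1562]
eef_rot: [-1.288, -1.08, 1.099]
ft_force: [0.8, 0.5, 0.2]
finger_gap: 0.0853
2.75 [ 0.50913795 -0.31375664  0.15622677] [0.77965984 0.53900515 0.20219126] 0.08531580866766847
[[0.162, -0.005, -0.987], [0.987, -0.012, 0.162], [-0.012, -1.0, 0.003]]
```

View pics/crop2.png

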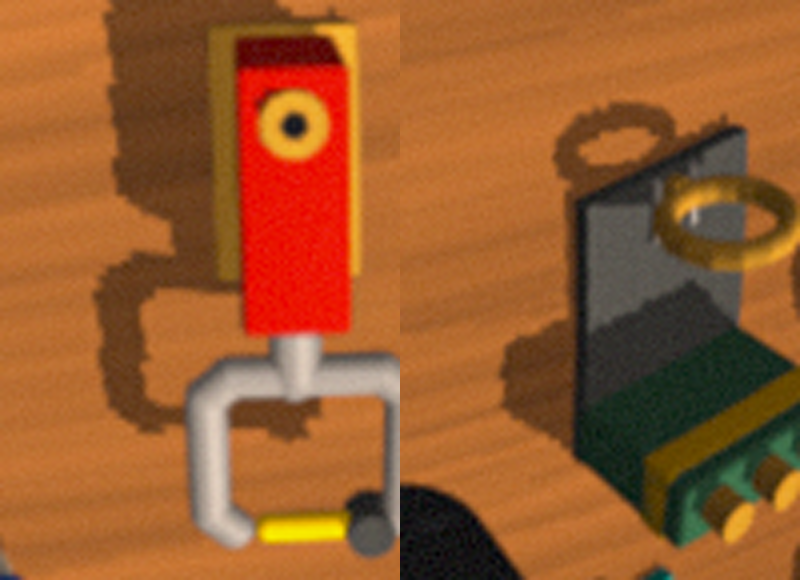

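```bash
cat >> fit.py <<'E'
def wfit(name,obs,p0):
    def f(p):
        return np.concatenate([wpx(name,T(p,np.array(q)/1000.+(np.array([p[3],0,0]) if e else 0)))-[u,v] for u,v,q,*e in obs])
    s=least_squares(f,p0,loss='soft_l1');print(s.x.round(4));print(f(s.x).reshape(-1,2).round(1).tolist());return s.x
E
python3 - <<'E'
from fit import *
A=lambda x,y:(270+x/4,150+y/4)
wfit('w2',[(*A(238,67),(-30,-12,50)),(*A(348,67),(-30,12,50)),(*A(244,332),(30,-12,50)),(*A(352,332),(30,12,50)),(*A(210,28),(-32,-18,6)),(*A(357,24),(-32,18,6))],[.513,-.298,-.14])
B=lambda x,y:(510+(x-400)/4,170+y/4)
wfit('w2',[(*B(588,206),(-12.5,-40,8)),(*B(745,131),(-12.5,40,8)),(*B(576,455),(90,-40,0)),(*B(655,218),(0,-26.5,36),1),(*B(735,269),(0,0,62),1)],[.604,.005,.09,0])
E
```

```text
[ 0.513  -0.2984 -0.1291]
[[-0.8, -0.2], [1.1, -1.0], [-0.3, 2.0], [0.2, 1.1], [-0.5, -0.3], [0.5, -0.3]]
[6.003e-01 2.400e-03 1.582e-01 2.000e-04]
[[-1.3, 0.2], [-0.0, -0.7], [-3.0, 0.4], [3.1, 10.7], [10.7, -1.8]]
```

```bash
python3 -m inch '[[[0.016,0.06,-0.05,0.004,-0.0016,0.01,-1],[0,0,-0.1,0,0,0,-1],[0,0,0,0,0,0,-1]]]'
```

```text
clock: 3.1
tcp_pos: [0.5153, -0.2968, 0.1212]
eef_rot: [-1.271, -1.122, 1.111]
ft_force: [-0.1, 0.3, -0.6]
finger_gap: 0.0856
```

```bash
python3 -m inch '[[[-0.008,-0.004,-0.1,0,0,0,-1],[0,0,-0.1,0,0,0,-1],[0,0,-0.1,0,0,0,-1],[0,0,-0.1,0,0,0,-1],[0,0,0,0,0,0,-1],[0,0,0,0,0,0,-1]]]'; python3 - <<'E'
from h import *
from rig import manip
s=manip.sense();print(R.from_rotvec(s['eef_rot']).as_matrix().round(3).tolist())
E
```

```text
clock: 3.7
tcp_pos: [0.5184, -0.295, 0.0251]
eef_rot: [-1.274, -1.136, 1.111]
ft_force: [0.2, 0.1, -0.6]
finger_gap: 0.0856
[[0.118, 0.018, -0.993], [0.993, 0.001, 0.118], [0.004, -1.0, -0.018]]
```

```bash
python3 -m inch '[[[-0.022,-0.012,-0.02,0,0.005,0,-1],[0,0,0,0,0,0,-1],[0,0,0,0,0,0,0.5],[0,0,0,0,0,0,1],[0,0,0,0,0,0,1],[0,0,0,0,0,0,1],[0,0,0,0,0,0,1]]]'; python3 - <<'E'
from h import *
from rig import manip
s=manip.sense();print(R.from_rotvec(s['eef_rot']).as_matrix().round(3).tolist())
E
```

```text
clock: 4.4
tcp_pos: [0.5158, -0.2997, 0.0254]
eef_rot: [-1.27, -1.128, 1.119]
ft_force: [0.5, -0.5, 1.4]
finger_gap: 0.023
[[0.117, 0.009, -0.993], [0.993, -0.002, 0.117], [-0.001, -1.0, -0.009]]
```

```bash
python3 -m inch '[[[0,0,0.1,0,0,0,1],[0,0,0.1,0,0,0,1],[-0.03,0.15,0,0,0,0.012,1],[-0.03,0.15,0,0,0,0.012,1],[-0.03,0.15,0,0,0,0.012,1],[-0.03,0.15,0,0,0,0.012,1],[-0.03,0.15,0,0,0,0.012,1],[-0.03,0.15,0,0,0,0.012,1]]]';  python3 -m inch '[[[0,0.08,0,0,0,0.006,1],[0,0.02,0,0,0,0,1],[0,0,0,0,0,0,1],[0,0,0,0,0,0,1],[0,0,0,0,0,0,1]]]'; python3 - <<'E'
from h import *
grab('w3')
print([wpx('w3',p).round() for p in ((.602,.004,.036),(.6,-.036,.008),(.59,.044,.008),(.69,.015,.08))])
E
```

```text
clock: 5.2
tcp_pos: [0.465, -0.0736, 0.0748]
eef_rot: [-1.164, -1.29, 1.288]
ft_force: [0.2, 0.5, -3.5]
finger_gap: 0.0226
clock: 5.7
tcp_pos: [0.4619, -0.044, 0.0737]
eef_rot: [-1.145, -1.306, 1.307]
ft_force: [-0.3, -0.2, -3.4]
finger_gap: 0.0228
5.7 [ 0.46190525 -0.04401876  0.07368619] [-0.32630205 -0.19502198 -3.37874236] 0.02282689532348092
[[-0.132, 0.001, -0.991], [0.991, -0.002, -0.132], [-0.002, -1.0, -0.001]]
[array([357., 384.]), array([312., 357.]), array([399., 354.]), array([353., 468.])]
```

```bash
cat > ov.py <<'E'
from fit import *
def ring(e):
    t=np.linspace(0,2*np.pi,60);return [np.array([e,22*np.cos(a),36+22*np.sin(a)])/1000 for a in t]
def box(x0,x1,y0,y1,z):return [np.array(q)/1000 for q in((x0,y0,z),(x1,y0,z),(x1,y1,z),(x0,y1,z),(x0,y0,z))]
def hookpts():return [np.array(q)/1000 for q in((86,17,36),(86,26,36),(45,26,36),(45,-21,36),(86,-21,36),(86,-10,36))]
def draw(img,proj,p,lines,u,v,w,h,k,col=(255,255,255),dz=0):
    for l in lines:
        pts=np.array([(np.array(proj(np.array(T(p,q))+[0,0,dz]))-[u,v]+.5)*k for q in l]);cv2.polylines(img,[np.round(pts*8).astype(int).reshape(-1,1,2)],False,col,1,cv2.LINE_AA,3)
def crop(a,u,v,w,h,k):return cv2.resize(a[v:v+h,u:u+w],None,fx=k,fy=k,interpolation=cv2.INTER_CUBIC)
def anchor(e):return [box(-12.5,90,-40,40,8),box(-12.5,90,-40,40,0),ring(e)]
E
python3 - <<'E'
from ov import *
from rig import manip
for n in('scene','side'):cv2.imwrite(f'pics/{n}1.png',manip.snapshot(n)['img'])
obs=[]
C=lambda x,y:(272+(x-396)/6,180+(y-300)/6)
D=lambda x,y:(300+(x-396)/6,180+y/6)
B=lambda x,y:(510+(x-400)/4,170+y/4)
O=[('side',*C(757,440),(-12.5,-40,8)),('scene',*D(440,208),(-12.5,-40,8)),('scene',*D(548,118),(-12.5,40,8)),('scene',*D(650,287),(90,-40,0)),('w2',*B(588,206),(-12.5,-40,8)),('w2',*B(745,131),(-12.5,40,8)),('w2',*B(576,455),(90,-40,0))]
pr=lambda c,p: px(c,p) if c[0]=='s' else wpx(c,p)
f=lambda p:np.concatenate([pr(c,T(p,np.array(q)/1000.))-[u,v] for c,u,v,q in O])
s=least_squares(f,[.6,.003,.12],loss='soft_l1').x;print(s.round(4),f(s).reshape(-1,2).round(1).tolist())
out=[]
for n,img,u,v in(('scene','scene1',265,165),('side','side1',272,160),('w2','w2',535,170)):
    c=crop(cv2.imread(f'pics/{img}.png'),u,v,100,72,4) if n!='w2' else crop(cv2.imread('pics/w2.png'),u,v,100,120,4)
    draw(c,lambda p:pr(n,p),s,anchor(0),u,v,0,0,4);out.append(c)
cv2.imwrite('pics/ov1.png',np.hstack([np.vstack(out[:2]),np.pad(out[2],((0,96),(0,0),(0,0)))]))
E
```

```text
[0.6009 0.0049 0.1551] [[-0.1, -0.0], [-0.0, -1.1], [-2.4, -2.4], [1.0, 0.4], [0.1, 0.2], [1.0, -0.4], [-1.9, 0.4]]
```

View pics/ov1.png

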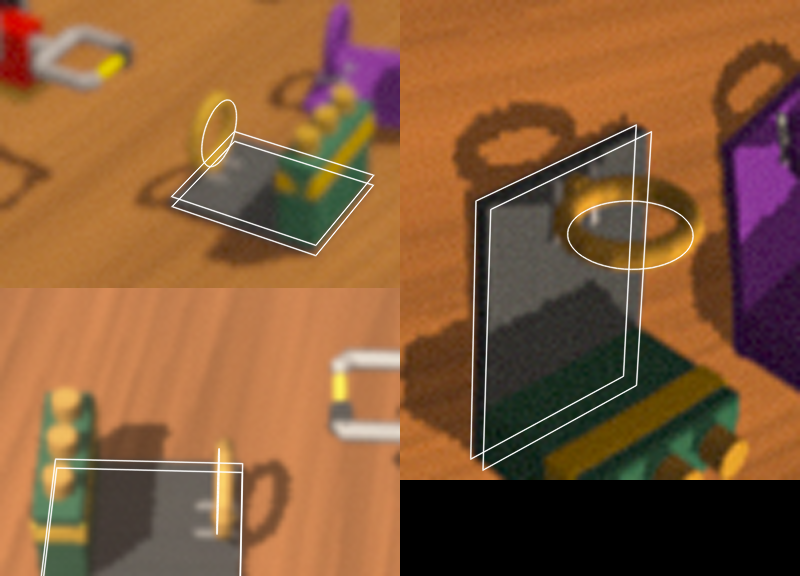

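```bash
python3 - <<'E'
from ov import *
c=np.array([.4619-.003*np.cos(.132),-.044-.003*np.sin(.132),.132])
for n,q,o in(('side',(86,17,84),(357.2,192.5)),('side',(86,-10.5,84),(357,181)),('scene',(86,-10.5,84),(289.5,184.5)),('scene',(86,17,84),(296.5,177.5))):
    print(n,px(n,T(c,np.array(q)/1000.)).round(1),o)
a=np.array([.6009,.0049,.1551]);A=R.from_euler('z',-a[2]).as_matrix()[:2,:2]
g=np.array(T(c,np.array([.086,-.001,0])))[:2];print('gate_mid in anchor',A@(g-a[:2]),'want y -.022')
tgt=np.array(T(a,np.array([-.03,-.022,0])))[:2];print('target gate_mid world',tgt,'now',g)
E
```

```text
side [357.4 191.7] (357.2, 192.5)
side [357.4 181.1] (357, 181)
scene [289.  183.2] (289.5, 184.5)
scene [295.2 177.9] (296.5, 177.5)
gate_mid in anchor [-0.06193072 -0.0297573 ] want y -.022
target gate_mid world [ 0.57465865 -0.02147028] now [ 0.54430957 -0.03406709]
```

```bash
python3 -m inch '[[[0.05,0.02,-0.05,0,0,0.007,1],[0.05,0.02,-0.05,0,0,0,1],[0,0,-0.05,0,0,0,1],[0,0,0,0,0,0,1],[0,0,0,0,0,0,1],[0,0,0,0,0,0,1]]]'; cat > st.py <<'E'
from ov import *
from rig import manip
s=manip.sense();M=R.from_rotvec(s['eef_rot']).as_matrix();y=np.arctan2(-M[0,0],M[1,0]);t=s['tcp_pos']
c=[t[0]-.003*np.cos(y),t[1]-.003*np.sin(y),y]
a=np.array([.6009,.0049,.1551]);A=R.from_euler('z',-a[2]).as_matrix()
g=np.array(T(c,np.array([.086,-.001,0])));g[2]=t[2]
print(s['clock'],'gate_mid anchor mm',(A@(g-[a[0],a[1],0])*1000).round(1),'yaw',y.round(3),'tooly',M[:,1].round(3),'F anchor',(A@s['ft_force']).round(1),'Tq',np.round(s['ft_torque'],2),'gap',round(s['finger_gap'],4))
E
python3 st.py
```

```text
clock: 6.45
tcp_pos: [0.4863, -0.0375, 0.035]
eef_rot: [-1.137, -1.317, 1.321]
ft_force: [-0.0, 0.3, -3.2]
finger_gap: 0.0229
6.45 gate_mid anchor mm [-36.8 -25.7  35. ] yaw 0.149 tooly [ 0.    -0.003 -1.   ] F anchor [ 0.   0.3 -3.2] Tq [-0.03  0.01  0.04] gap 0.0229
```

```bash
python3 -m inch '[[[-0.002,0.015,-0.02,0,0,0.002,1],[0,0,-0.008,0,0,0,1],[0,0,0,0,0,0,1],[0,0,0,0,0,0,1]]]'; python3 st.py; python3 - <<'E'
from ov import *
from rig import manip
out=[]
for n,u,v in(('scene',275,165),('side',285,160)):
    i=manip.snapshot(n)['img'];cv2.imwrite(f'pics/{n}2.png',i);out.append(crop(i,u,v,80,60,5))
cv2.imwrite('pics/v2.png',np.hstack(out))
E
```

```text
clock: 6.85
tcp_pos: [0.4854, -0.0337, 0.0285]
eef_rot: [-1.134, -1.322, 1.325]
ft_force: [0.1, 0.1, -3.0]
finger_gap: 0.023
6.85 gate_mid anchor mm [-37.1 -21.3  28.5] yaw 0.156 tooly [ 0.001 -0.003 -1.   ] F anchor [ 0.1  0.1 -3. ] Tq [ 0.02  0.06 -0.02] gap 0.023
```

View pics/v2.png

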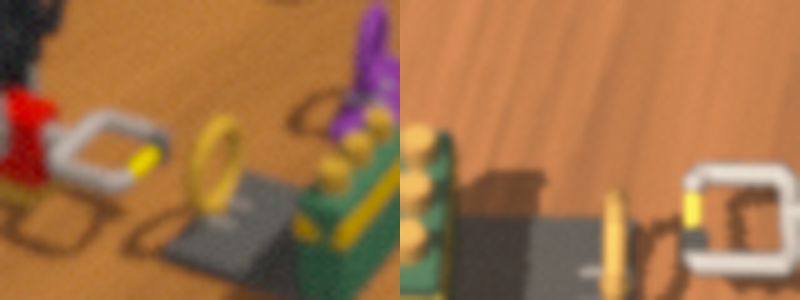

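```bash
python3 -m inch '[[[0.02,0.003,0,0,0,0,1],[0.02,0.003,0,0,0,0,1],[0.02,0.003,0,0,0,0,1],[0.012,0.002,0,0,0,0,1],[0.012,0.002,0,0,0,0,1]]]'; python3 st.py
```

```text
clock: 7.45
tcp_pos: [0.5088, -0.0303, 0.0288]
eef_rot: [-1.135, -1.323, 1.324]
ft_force: [0.4, 0.1, -4.0]
finger_gap: 0.0227
7.45 gate_mid anchor mm [-13.5 -21.5  28.8] yaw 0.155 tooly [ 0.002 -0.003 -1.   ] F anchor [ 0.4  0.  -4. ] Tq [-0.02  0.1   0.03] gap 0.0227
```

```bash
python3 -m inch '[[[0.012,0.002,0,0,0,0,1],[0.012,0.002,0,0,0,0,1]]]'; python3 st.py;python3 -m inch '[[[0.012,0.002,0,0,0,0,1],[0.012,0.002,0,0,0,0,1]]]'; python3 st.py
```

```text
clock: 7.65
tcp_pos: [0.5134, -0.0292, 0.0283]
eef_rot: [-1.132, -1.32, 1.326]
ft_force: [-3.0, -0.5, -1.7]
finger_gap: 0.023
7.65 gate_mid anchor mm [ -8.7 -21.2  28.3] yaw 0.155 tooly [-0.002 -0.003 -1.   ] F anchor [-3.  -0.1 -1.7] Tq [-0.09  0.53  0.02] gap 0.023
clock: 7.85
tcp_pos: [0.5178, -0.0285, 0.0278]
eef_rot: [-1.13, -1.317, 1.327]
ft_force: [-3.3, -1.3, -1.8]
finger_gap: 0.023
7.85 gate_mid anchor mm [ -4.2 -21.2  27.8] yaw 0.155 tooly [-0.006 -0.003 -1.   ] F anchor [-3.4 -0.8 -1.8] Tq [-0.12  0.75 -0.04] gap 0.023
```

```bash
python3 -m inch '[[[0.012,0.002,0.001,0,-0.002,0,1],[0.012,0.002,0,0,-0.001,0,1],[0.012,0.002,0,0,-0.001,0,1]]]'; python3 st.py;python3 -m inch '[[[0.012,0.002,0.001,0,-0.001,0,1],[0.012,0.002,0.001,0,-0.001,0,1]]]'; python3 st.py
```

```text
clock: 8.15
tcp_pos: [0.5255, -0.0267, 0.0273]
eef_rot: [-1.137, -1.324, 1.323]
ft_force: [-3.8, -0.2, -3.0]
finger_gap: 0.023
8.15 gate_mid anchor mm [  3.6 -20.6  27.3] yaw 0.155 tooly [ 0.004 -0.003 -1.   ] F anchor [-3.8  0.4 -3. ] Tq [0.1  0.74 0.05] gap 0.023
clock: 8.35
tcp_pos: [0.5319, -0.0249, 0.0276]
eef_rot: [-1.141, -1.33, 1.321]
ft_force: [-2.8, 0.8, -3.7]
finger_gap: 0.0231
8.35 gate_mid anchor mm [ 10.2 -19.7  27.6] yaw 0.156 tooly [ 0.01  -0.002 -1.   ] F anchor [-2.7  1.2 -3.7] Tq [0.23 0.65 0.13] gap 0.0231
```

```bash
python3 -m inch '[[[0.012,-0.002,0,0,0.002,0,1],[0.012,0,0,0,0.001,0,1]]]'; python3 st.py;python3 -m inch '[[[0.01,0,0,0,0,0,1],[0.01,0.001,0,0,0,0,1]]]'; python3 st.py
```

```text
clock: 8.55
tcp_pos: [0.5393, -0.0243, 0.028]
eef_rot: [-1.133, -1.325, 1.324]
ft_force: [-1.6, 2.2, -4.0]
finger_gap: 0.0229
8.55 gate_mid anchor mm [ 17.7 -20.2  28. ] yaw 0.157 tooly [ 0.002 -0.001 -1.   ] F anchor [-1.2  2.4 -4. ] Tq [0.52 0.22 0.2 ] gap 0.0229
clock: 8.75
tcp_pos: [0.5478, -0.0242, 0.0288]
eef_rot: [-1.138, -1.329, 1.322]
ft_force: [-0.5, -0.5, -2.8]
finger_gap: 0.023
8.75 gate_mid anchor mm [ 26.1 -21.4  28.8] yaw 0.157 tooly [ 0.008 -0.002 -1.   ] F anchor [-0.6 -0.4 -2.8] Tq [-0.01 -0.01 -0.04] gap 0.023
```

```bash
python3 -m inch '[[[0,0,0,0,0.002,0,1],[0,0,0,0,0,0,1],[-0.01,-0.0015,0,0,0,0,1],[-0.012,-0.002,0,0,0,0,1],[-0.012,-0.002,0,0,0,0,1]]]'; python3 st.py
```

```text
clock: 9.25
tcp_pos: [0.5405, -0.0268, 0.0292]
eef_rot: [-1.136, -1.324, 1.324]
ft_force: [0.0, -0.3, -2.4]
finger_gap: 0.023
9.25 gate_mid anchor mm [ 18.5 -22.9  29.2] yaw 0.156 tooly [ 0.004 -0.003 -1.   ] F anchor [-0.  -0.3 -2.4] Tq [-0.01  0.01  0.02] gap 0.023
```

```bash
python3 -m inch '[[[-0.012,-0.002,0,0,0,0,1],[-0.012,-0.001,0,0,0,0,1],[-0.01,-0.001,0,0,0,0,1]]]'; python3 st.py; python3 -m inch '[[[-0.006,-0.001,0,0,0,0,1],[-0.006,-0.001,0,0,0,0,1]]]'; python3 st.py
```

```text
clock: 9.55
tcp_pos: [0.5312, -0.0283, 0.0294]
eef_rot: [-1.137, -1.324, 1.323]
ft_force: [0.0, -0.3, -3.1]
finger_gap: 0.0228
9.55 gate_mid anchor mm [  9.  -23.   29.4] yaw 0.155 tooly [ 0.004 -0.003 -1.   ] F anchor [-0.  -0.3 -3.1] Tq [ 0.    0.05 -0.01] gap 0.0228
clock: 9.75
tcp_pos: [0.5278, -0.0289, 0.0295]
eef_rot: [-1.137, -1.324, 1.323]
ft_force: [-1.0, 0.4, -3.2]
finger_gap: 0.0231
9.75 gate_mid anchor mm [  5.5 -23.1  29.5] yaw 0.155 tooly [ 0.004 -0.003 -1.   ] F anchor [-0.9  0.6 -3.2] Tq [-0.02  0.03 -0.01] gap 0.0231
```

```bash
python3 -m inch '[[[-0.006,-0.001,0,0,0,0,1]]]'; python3 st.py; python3 -m inch '[[[-0.006,-0.001,0,0,0,0,1]]]'; python3 st.py
```

```text
clock: 9.85
tcp_pos: [0.5262, -0.0291, 0.0295]
eef_rot: [-1.137, -1.324, 1.323]
ft_force: [-0.4, -0.4, -3.7]
finger_gap: 0.023
9.85 gate_mid anchor mm [  3.9 -23.1  29.5] yaw 0.155 tooly [ 0.004 -0.003 -1.   ] F anchor [-0.5 -0.3 -3.7] Tq [0.02 0.05 0.  ] gap 0.023
clock: 9.95
tcp_pos: [0.5253, -0.0293, 0.0297]
eef_rot: [-1.139, -1.325, 1.323]
ft_force: [3.3, 1.0, -5.2]
finger_gap: 0.0227
9.95 gate_mid anchor mm [  3.  -23.1  29.7] yaw 0.155 tooly [ 0.006 -0.003 -1.   ] F anchor [ 3.5  0.5 -5.2] Tq [ 0.12 -0.57 -0.01] gap 0.0227
```

```bash
python3 -m inch '[[[-0.006,-0.001,0,0,0,0,1]]]'; python3 st.py; python3 -m inch '[[[-0.008,-0.001,0,0,0,0,1]]]'; python3 st.py
```

```text
clock: 10.05
tcp_pos: [0.5253, -0.0293, 0.03]
eef_rot: [-1.141, -1.328, 1.322]
ft_force: [5.3, 0.1, -5.0]
finger_gap: 0.0233
10.05 gate_mid anchor mm [  3.  -23.1  30. ] yaw 0.156 tooly [ 0.009 -0.003 -1.   ] F anchor [ 5.3 -0.7 -5. ] Tq [ 0.19 -0.85  0.01] gap 0.0233
clock: 10.15
tcp_pos: [0.5252, -0.0293, 0.0304]
eef_rot: [-1.144, -1.331, 1.32]
ft_force: [5.7, 1.3, -5.6]
finger_gap: 0.0228
10.15 gate_mid anchor mm [  3.  -23.1  30.4] yaw 0.156 tooly [ 0.013 -0.003 -1.   ] F anchor [ 5.8  0.4 -5.6] Tq [ 0.16 -0.95 -0.04] gap 0.0228
```

```bash
python3 -m inch '[[[-0.012,-0.002,-0.002,0,0.002,0,1]]]'; python3 st.py; python3 -m inch '[[[-0.014,-0.002,-0.002,0,0.002,0,1]]]'; python3 st.py
```

```text
clock: 10.25
tcp_pos: [0.5251, -0.0295, 0.0307]
eef_rot: [-1.143, -1.331, 1.321]
ft_force: [7.6, 0.7, -3.5]
finger_gap: 0.0232
10.25 gate_mid anchor mm [  2.8 -23.1  30.7] yaw 0.156 tooly [ 0.012 -0.003 -1.   ] F anchor [ 7.6 -0.5 -3.5] Tq [ 0.35 -1.49  0.05] gap 0.0232
clock: 10.35
tcp_pos: [0.525, -0.0294, 0.0311]
eef_rot: [-1.143, -1.332, 1.321]
ft_force: [8.8, 1.8, -7.0]
finger_gap: 0.023
10.35 gate_mid anchor mm [  2.7 -23.   31.1] yaw 0.157 tooly [ 0.013 -0.003 -1.   ] F anchor [ 9.   0.4 -7. ] Tq [ 0.32 -1.6   0.01] gap 0.023
```

```bash
python3 -m inch '[[[-0.015,-0.002,-0.004,0,0.003,0,1],[-0.015,-0.002,-0.004,0,0.003,0,1]]]'; python3 st.py; python3 -m inch '[[[-0.015,-0.002,-0.004,0,0.003,0,1],[-0.015,-0.002,-0.004,0,0.003,0,1]]]'; python3 st.py;  python3 -m inch '[[[-0.015,-0.002,-0.004,0,0.003,0,1],[-0.015,-0.002,-0.004,0,0.003,0,1]]]'; python3 st.py
```

```text
clock: 10.55
tcp_pos: [0.525, -0.0295, 0.0311]
eef_rot: [-1.138, -1.329, 1.323]
ft_force: [8.0, 0.7, -4.1]
finger_gap: 0.0228
10.55 gate_mid anchor mm [  2.7 -23.   31.1] yaw 0.158 tooly [ 0.008 -0.002 -1.   ] F anchor [ 8.  -0.5 -4.1] Tq [ 0.27 -1.57  0.03] gap 0.0228
clock: 10.75
tcp_pos: [0.5251, -0.0297, 0.0312]
eef_rot: [-1.134, -1.327, 1.326]
ft_force: [6.5, 1.3, -3.2]
finger_gap: 0.0227
10.75 gate_mid anchor mm [  2.8 -23.1  31.2] yaw 0.159 tooly [ 0.003 -0.002 -1.   ] F anchor [ 6.6  0.3 -3.2] Tq [ 0.26 -1.56 -0.05] gap 0.0227
clock: 10.95
tcp_pos: [0.525, -0.0298, 0.0315]
eef_rot: [-1.129, -1.324, 1.328]
ft_force: [7.0, 1.7, -1.8]
finger_gap: 0.0228
10.95 gate_mid anchor mm [  2.7 -23.1  31.5] yaw 0.16 tooly [-0.001 -0.002 -1.   ] F anchor [ 7.2  0.6 -1.8] Tq [ 0.34 -1.51 -0.02] gap 0.0228
```

```bash
python3 -m inch '[[[-0.018,-0.003,-0.004,0,0,0,1]]]'; python3 st.py; python3 -m inch '[[[-0.019,-0.003,-0.004,0,0,0,1]]]'; python3 st.py;  python3 -m inch '[[[-0.019,-0.003,-0.004,0,0.0,0,1],[-0.019,-0.003,-0.004,0,0.0,0,1]]]'; python3 st.py
```

```text
clock: 11.05
tcp_pos: [0.525, -0.0299, 0.0316]
eef_rot: [-1.135, -1.331, 1.326]
ft_force: [11.9, 2.5, -7.7]
finger_gap: 0.023
11.05 gate_mid anchor mm [  2.6 -23.1  31.6] yaw 0.161 tooly [ 0.007 -0.002 -1.   ] F anchor [12.1  0.6 -7.7] Tq [ 0.42 -2.01  0.05] gap 0.023
clock: 11.15
tcp_pos: [0.525, -0.0299, 0.0318]
eef_rot: [-1.142, -1.338, 1.322]
ft_force: [11.4, 1.4, -6.7]
finger_gap: 0.0229
11.15 gate_mid anchor mm [  2.6 -23.1  31.8] yaw 0.162 tooly [ 0.016 -0.002 -1.   ] F anchor [11.5 -0.4 -6.7] Tq [ 0.4  -1.97  0.04] gap 0.0229
clock: 11.35
tcp_pos: [0.5251, -0.03, 0.0321]
eef_rot: [-1.156, -1.353, 1.316]
ft_force: [11.8, 1.8, -9.0]
finger_gap: 0.0233
11.35 gate_mid anchor mm [  2.7 -23.1  32.1] yaw 0.164 tooly [ 0.035 -0.001 -0.999] F anchor [11.9 -0.  -9. ] Tq [ 0.35 -1.83 -0.05] gap 0.0233
```

```bash
python3 -m inch '[[[-0.019,-0.003,-0.005,0,0.001,0,1],[-0.019,-0.003,-0.005,0,0.001,0,1]]]'; python3 st.py;  python3 -m inch '[[[-0.019,-0.003,-0.005,0,0.001,0,1],[-0.019,-0.003,-0.005,0,0.001,0,1]]]'; python3 st.py
```

```text
clock: 11.55
tcp_pos: [0.5253, -0.0301, 0.0321]
eef_rot: [-1.165, -1.364, 1.312]
ft_force: [11.1, 1.7, -7.3]
finger_gap: 0.023
11.55 gate_mid anchor mm [  2.9 -23.1  32.1] yaw 0.166 tooly [ 0.047 -0.001 -0.999] F anchor [11.2 -0.1 -7.3] Tq [ 0.32 -1.86 -0.02] gap 0.023
clock: 11.75
tcp_pos: [0.5256, -0.0303, 0.032]
eef_rot: [-1.174, -1.374, 1.307]
ft_force: [12.2, 2.6, -9.1]
finger_gap: 0.0232
11.75 gate_mid anchor mm [  3.1 -23.1  32. ] yaw 0.167 tooly [ 0.06  -0.001 -0.998] F anchor [12.5  0.7 -9.1] Tq [ 0.38 -1.8   0.04] gap 0.0232
```

```bash
python3 -m inch '[[[0.006,0.001,0,0,0.004,0,1],[0.01,0.0015,0,0,0.005,-0.001,1],[0.01,0.0015,0,0,0.005,-0.001,1],[0.008,0.001,0,0,0.003,-0.001,1],[0,0,0,0,0.002,0,1]]]'; python3 st.py
```

```text
clock: 12.25
tcp_pos: [0.5331, -0.0291, 0.0318]
eef_rot: [-1.125, -1.318, 1.328]
ft_force: [-0.5, -0.5, -3.3]
finger_gap: 0.0227
12.25 gate_mid anchor mm [ 10.8 -23.9  31.8] yaw 0.157 tooly [-0.008 -0.001 -1.   ] F anchor [-0.6 -0.4 -3.3] Tq [-0.03 -0.    0.02] gap 0.0227
```

```bash
python3 -m inch '[[[0,0,-0.012,0,-0.002,0,1],[0,0,-0.008,0,0,0,1],[0,0,-0.004,0,0,0,1]]]'; python3 st.py; python3 -m inch '[[[0,0,-0.005,0,0,0,1],[0,0,0,0,0,0,1]]]'; python3 st.py
```

```text
clock: 12.55
tcp_pos: [0.5326, -0.0293, 0.0255]
eef_rot: [-1.13, -1.322, 1.325]
ft_force: [-5.3, 1.2, 17.3]
finger_gap: 0.0229
12.55 gate_mid anchor mm [ 10.2 -24.1  25.5] yaw 0.157 tooly [-0.002 -0.001 -1.   ] F anchor [-5.   2.  17.3] Tq [0.19 0.72 0.02] gap 0.0229
clock: 12.75
tcp_pos: [0.5327, -0.0293, 0.026]
eef_rot: [-1.13, -1.322, 1.324]
ft_force: [-0.7, -0.5, -3.8]
finger_gap: 0.0232
12.75 gate_mid anchor mm [ 10.4 -24.1  26. ] yaw 0.156 tooly [-0.001 -0.    -1.   ] F anchor [-0.8 -0.4 -3.8] Tq [-0.05 -0.01 -0.  ] gap 0.0232
```

On the table (contact at 0.0255, now hovering under 1 mm). Open the gripper and check before retreating.

```bash
python3 -m inch '[[[0,0,0,0,0,0,0.3],[0,0,0,0,0,0,-0.2],[0,0,0,0,0,0,-1],[0,0,0,0,0,0,-1],[0,0,0,0,0,0,-1],[0,0,0,0,0,0,-1]]]'; python3 st.py; python3 -m inch '[[[0,0,0.04,0,0,0,-1],[0,0,0.08,0,0,0,-1],[-0.04,0,0.15,0,0,0,-1],[-0.04,0,0.15,0,0,0,-1],[-0.04,0,0.1,0,0,0,-1],[0,0,0,0,0,0,-1],[0,0,0,0,0,0,-1]]]'; python3 st.py; python3 - <<'E'
from ov import *
from rig import manip
out=[]
for n,u,v in(('scene',265,165),('side',285,150)):
    i=manip.snapshot(n)['img'];cv2.imwrite(f'pics/{n}3.png',i);out.append(crop(i,u,v,80,80,5))
cv2.imwrite('pics/v3.png',np.hstack(out))
E
```

```text
clock: 13.35
tcp_pos: [0.5332, -0.0295, 0.0263]
eef_rot: [-1.131, -1.323, 1.323]
ft_force: [-0.4, -0.1, -0.4]
finger_gap: 0.085
13.35 gate_mid anchor mm [ 10.8 -24.5  26.3] yaw 0.156 tooly [ 0. -0. -1.] F anchor [-0.4 -0.  -0.4] Tq [-0.01  0.03 -0.02] gap 0.085
clock: 14.05
tcp_pos: [0.5017, -0.0297, 0.1636]
eef_rot: [-1.132, -1.324, 1.322]
ft_force: [-0.4, -0.1, -0.1]
finger_gap: 0.0854
14.05 gate_mid anchor mm [-20.4 -19.8 163.6] yaw 0.155 tooly [ 0.001  0.001 -1.   ] F anchor [-0.4 -0.1 -0.1] Tq [0.01 0.06 0.01] gap 0.0854
```

View pics/v3.png

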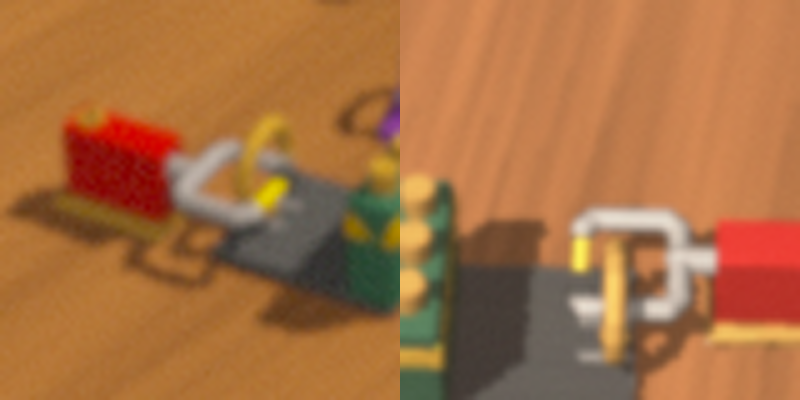

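The clip stands upright and flat. The eye's bar is inside the hook, at about (255,175) in the scene crop and (615,250) in the side crop. The yellow gate lies straight across the mouth, shut, at (272,193) and (582,253). The gripper is well clear, so I'm handing in.

```bash
python3 -c "
from rig import manip
print(manip.sign_off())"
```

```text
the job is handed in; nothing more can be done
None
```

The earthing clip is clipped to the −y side of the brass eye on the green and yellow block, standing on the table and released. I handed the job in at about 14 s; no verdict was reported.

- **Push:** The wrist force along the push read up to about 4 N. It dropped to near zero with the mouth 26 mm behind the block's origin. It stayed near zero on the way back until the bar met the shut gate at +3 mm.
- **Tug:** I first pulled at 6.5 to 9 N. That was lower than wanted, so I raised it to 11 to 12.5 N and held it for about 0.7 s, a little above the 10 N asked. With the vertical reading added, the wrist vector came to about 15 N, part of it the clip's own weight. I could not measure the load on the eye separately.
- **During the tug:** The tool pitched about 0.06 rad and rose to about 6.5 mm above its grasp height. I levelled it before lowering the clip. The wrist read a brief 17 N vertically as the clip met the table, and about 5 N along the block's x.
- **Last pictures:** They show the clip upright, the gate shut across the mouth and the bar inside the hook. The gripper is open and about 14 cm up. I planned the path clear of the lens and the glass cell, but did not check them in a picture afterwards.

The block's heading came out as 0.09 rad in the first fit and 0.155 rad in the later one. I used 0.155 rad and the clip went on without trouble.

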